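# Set the portion limiter on the batter dispenser and check the hand lever

## Task

Set the batter dispenser for small portions: with closed fingers push the upright tab of the portion limiter, on top of the funnel, round until the limiter is fully home over the inner end of the hand lever. Then press the hand lever in towards the grip bar with the backs of the fingers until it comes up firmly against the limiter, short of the bar, hold it there for about a second without forcing it, and let it spring all the way back, limiter still home. Grip nothing, keep off the grip bar and the inner side of the lever, and leave the things around it where they are.

Things in the scene. Friction and masses are not known exactly. Their poses are not given: they have to be found in the camera images.
- dispenser: steel batter dispenser: a round funnel (140 mm across, rim 207 mm above the worktop) in a three-legged wire stand, held down by suction feet, so it does not move. Origin on the funnel's axis at worktop level; z up; its -x axis points out along the handle, so pressing the lever in is towards +x
- lever (a joint): angle of the hand lever (rad): 0 at rest, growing as it is pressed in towards the bar; about 0.10 when it bears on the limiter swung home, 0.22 when it lies on the grip bar (only with the limiter swung away). A spring pushes it back to 0: square to the lever, 2 N at its end starts it and 3 N brings it to the limiter; a level push takes about twice that. Polished, so fingers slide on it
- lever_end (a point): centre of the rolled lower end (10 mm thick, 22 mm wide) of the hand lever, at the dispenser's (-198, 0, 122) mm at rest. The lever is a steel strip 4 mm thick, 22 mm wide, pivoted across the handle at the rim at the dispenser's (-80, 0, 222) mm; it slopes outwards and down to this end. From rest to the limiter the end moves 10 mm in (+x) and 12 mm down
- lever_pad (a point): point on the outer face of the hand lever, 21 mm up from the lower end, where it can be pressed; at the dispenser's (-182, 0, 136) mm at rest; the face looks outwards and up there. On the lever's inner side, towards the bar, is a dark rib
- grip_bar: fixed grip bar with a 17 mm thick black sleeve, under and inside the lever, between it and the funnel; origin at the dispenser's origin. It runs from the rim at the dispenser's (-66, 0, 186) mm down to (-132, 0, 112) mm, 15 to 30 mm clear of the lever at rest
- limiter (a joint): angle of the portion limiter (rad): 0 swung right away, 1.2 fully home against its stop pin, lying over the button on the lever's inner arm; it turns clockwise seen from above as it goes home, about an upright post, stiffly (about 1 N at the tab), and stays where it is left
- limiter_tab (a point): middle of the limiter's upright tab, a steel plate 22 mm wide, 3.5 mm thick, 249 to 276 mm above the worktop; 265 mm up and 35 mm from the post. Its x axis points out from the post along the plate, y is square to it. To bring it home push its +y face towards -y. Home it is at the dispenser's (0, 10, 265) mm; swung right away at (33, 32, 265) mm
- limiter_post (a point): axis of the limiter's upright post, at the dispenser's (0, 45, 245) mm. The post's screw ends 254 mm above the worktop; all inside the rim but the tab is lower. The lever's inner arm runs from its pivot to the funnel's axis, lifts the valve rod there and carries a round button, 237 mm above the worktop at rest
- mustard: glass jar with a grey lid, 73 mm across, 126 mm tall, bystander; origin at the centre of its underside
- rinsed_glass: clear glass standing upside down, 81 mm across, 91 mm tall, bystander; origin at the centre of its underside
- side_plate: white side plate, 170 mm across, 17 mm tall, bystander; origin at the centre of its underside
- teaspoon: teaspoon, 137 mm long, lying flat, bystander; origin at the centre of its underside
- supplement: small white jar with a pale blue lid, 55 mm across, 96 mm tall, bystander; origin at the centre of its underside
- peeler: black vegetable peeler, 170 mm long, lying flat, bystander; origin at the centre of its underside

How it is judged:
By the outcome, as a careful person would: the job done as asked, in the order asked, and still so for the second after the job is handed in, with the robot touching nothing.
It also fails if it takes over 58 s, if anything falls off the work surface, if the arm or the gripper's body presses on something with over 40 N, if the wrist force passes 120 N, or if a joint passes its speed limit or range.

## Robot

A 6-joint arm with a two-finger parallel gripper is mounted at the origin on a cart in front of the work surface, level with it; the furniture and walls round the work are solid. World frame = base frame: x ahead of the robot, y to its left, z up, the work surface at z = 0. Lengths are in m, angles in rad, forces in N, time in s.
With the tool pointing down it reaches from about 0.3 to 0.825 m from the base axis. Payload 5.4 kg.
Tool frame: the origin (TCP) lies on the centre line of the jaws, within the pads' length; the fingertips stand 8 mm ahead of it and the grasp point (between the pads) lies 11 mm behind it; z points along the fingers, y is the line along which they close (so a half turn about z gives the same grasp; the last joint's range is limited). The gripper opens to 92 mm and grips with 3 to 60 N. Pads are 20 mm wide; open, the fingers measure 128 mm over their backs; the gripper's body (75 mm by 189 mm) begins 69 mm behind the grasp point.
Start: joints at [1.094, 0.158, 1.597, -0, 1.386, -0.21], TCP at [0.152, 0.555, 0.223] pointing down, gripper open.
Joint ranges: [-2.91, 2.91], [-0.94, 2.29], [0.18, 2.7], [-1.29, 4.43], [0.17, 2.64], [-3, 3]. Speed limits (rad/s): [2.57, 2.57, 3.14, 3.14, 3.14, 3.14].

## Interface

Orientations are given as [roll, pitch, yaw] about the fixed x, y, z axes, in that order (R = Rz(yaw) Ry(pitch) Rx(roll)).
In Python, from cell import bot gives the robot as it stands. Calls block until the motion is done:
- bot.move_ptp(position, orientation): joint-space move of the TCP to a pose.
- bot.move_l(position, velocity=0.15, rotation=None): straight line of the TCP; rotation=None keeps the orientation; velocity is the mean speed in m/s.
- bot.move_j(angles): joint-space move.
- bot.move_gripper(opening, effort=None): opening from 0.0 (shut) to 1.0 (fully open); effort is the grip in N (None keeps the last); returns when the fingers have stopped.
- bot.dwell(seconds).
- bot.solve_ik(position, orientation): joint angles nearest the present ones, or None.
- bot.capture(name): name is "scene" or "top"; returns the picture (384x512x3 uint8, red, green, blue); there is no depth.
- bot.camera_info(name): a dict with "fx", "fy", "cx", "cy" (pixels), "origin" and "rotation" of the camera in the world. Camera axes: x right, y up, looking along -z (the intrinsics and any distortion apply to the point x, -y, -z); pixel columns grow to the right and rows downward; lengths in m; the calibration is good to about 2 mm. A picture is of the moment at which its call begins. camera_info takes no time and is no camera call.
A pose or a line that the arm cannot do raises bot.PlanningError and nothing moves.
- bot.sign_off(): hands the job in; it is judged then, once.
Trained networks look in the newest picture that a camera, given by its name, has taken for a name from the list of things; names that differ only in an ending like _2 or _b are one class to them, and where a whole thing is asked for, a point or a joint stands for the part that bears it (a point fixed in the world has none). Each returns a list of dicts, best first, with "p" (0 to 1); they miss things now and then, are a little off and sometimes report something else, mostly with a low value. They report only what shows in the picture. A call takes as long as a camera call.
- bot.look_for(camera, label): "bbox" ([left, top, right, bottom] in pixels, round what is visible of it).
Readings, each from a call of its own:
- bot.current_clock(): time.
- bot.current_qpos(): joint angles.
- bot.current_dq(): joint speeds.
- bot.current_effort(): joint torques, N m.
- bot.current_eef_pos(): TCP position.
- bot.current_tcp_rot(): TCP orientation.
- bot.current_wrist_force(): force on the tool from outside, world axes, zero at the start.
- bot.current_ft_torque(): the same for the moment, N m.
- bot.current_grip_width(): opening from 0.0 (shut) to 1.0 (fully open).
- bot.current_finger_force(): force on a finger pad.
Only numpy, scipy, OpenCV 4.12 (cv2) and the standard library are available. Lean on these libraries where they do the work, as an engineer would, in place of code of your own. Each camera call takes 0.05 s, during which the arm holds its last target. There are 200 camera calls.

## Working session

There is one attempt and no reset: what is moved stays moved. The work goes in short steps, each a Python script; the robot and the scene stay as the last script left them, time stands still between calls to the robot, and variables do not carry over. Pictures are saved under pics/ and viewed, at most 10 in all, crops included, and the job is handed in when it is done.

```bash
ls; mkdir -p pics
python3 - <<'E'
from cell import bot
import cv2
for c in ("scene","top"):
    im=bot.capture(c); cv2.imwrite(f"pics/{c}0.png",im[:,:,::-1])
    i=bot.camera_info(c); print(c,i)
    for l in ("dispenser","lever","lever_end","lever_pad","limiter","limiter_tab","limiter_post","grip_bar","mustard","rinsed_glass","side_plate","teaspoon","supplement","peeler"):
        try: print(l,[(d['bbox'],round(d['p'],2)) for d in bot.look_for(c,l)[:2]])
        except Exception as e: print(l,e)
print(bot.current_clock(),bot.current_tcp_rot())
E
```

```text
pics
scene {'fx': 356.88991459060486, 'fy': 356.88991459060486, 'cx': 255.1059244582308, 'cy': 188.79629079525265, 'origin': array([ 0.20068845, -0.64209827,  0.86363375]), 'rotation': array([ 0.76842884,  0.01519577, -0.52897297])}
dispenser [([213.9, 136.7, 310.2, 238.5], 0.63), ([214.5, 155.6, 288.2, 204.3], 0.37)]
lever [([221.7, 148.5, 238.0, 178.1], 0.7), ([210.2, 156.7, 288.0, 203.7], 0.59)]
lever_end [([214.0, 158.5, 286.0, 205.6], 0.62)]
lever_pad [([216.3, 155.5, 287.5, 206.6], 0.97)]
limiter [([277.9, 137.4, 296.5, 149.9], 0.66)]
limiter_tab [([275.7, 137.4, 299.1, 149.0], 0.45)]
limiter_post [([212.1, 137.9, 310.1, 240.0], 0.87)]
grip_bar [([164.1, 168.0, 192.7, 205.3], 0.51)]
mustard [([310.7, 245.9, 344.2, 294.5], 0.7)]
rinsed_glass [([166.7, 169.3, 196.0, 205.6], 0.78)]
side_plate [([234.1, 267.5, 305.8, 331.5], 0.55), ([275.6, 136.6, 299.0, 147.9], 0.38)]
teaspoon [([191.2, 202.8, 234.4, 226.9], 0.55), ([235.8, 269.5, 303.3, 331.9], 0.34)]
supplement [([218.2, 146.9, 237.0, 179.6], 0.76)]
peeler [([192.0, 227.1, 237.5, 256.9], 0.86)]
top {'fx': 408.0644438633892, 'fy'
[... 374 characters left out ...]
r_pad [([241.0, 119.7, 273.9, 220.5], 0.71)]
limiter [([239.6, 95.2, 263.7, 120.7], 0.82)]
limiter_tab [([241.5, 94.5, 259.5, 118.2], 0.52), ([248.7, 203.2, 274.3, 264.7], 0.24)]
limiter_post [([231.2, 95.0, 297.5, 219.0], 0.67), ([239.8, 116.3, 271.2, 219.9], 0.33)]
grip_bar []
mustard [([355.0, 132.4, 398.7, 171.5], 0.66), ([240.7, 118.4, 269.5, 221.2], 0.34)]
rinsed_glass [([151.1, 223.7, 190.5, 259.8], 0.87), ([231.1, 93.9, 297.0, 220.8], 0.44)]
side_plate [([323.5, 179.4, 390.8, 246.2], 0.9)]
teaspoon [([221.2, 194.8, 240.3, 246.0], 0.69)]
supplement [([151.0, 156.2, 180.5, 179.5], 0.76)]
peeler [([250.0, 202.8, 278.2, 264.0], 0.95)]
1.5 [-3.14158414e+00 -3.26789727e-06  2.87475596e+00]
```

Run:
```python
import cv2
t=cv2.imread("pics/top0.png")[80:275,140:400]; cv2.imwrite("pics/top0c.png",cv2.resize(t,None,fx=3,fy=3,interpolation=cv2.INTER_CUBIC))
t=cv2.imread("pics/scene0.png")[120:270,150:350]; cv2.imwrite("pics/scene0c.png",cv2.resize(t,None,fx=4,fy=4,interpolation=cv2.INTER_CUBIC))
```

```text
(no output)
```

View pics/top0c.png

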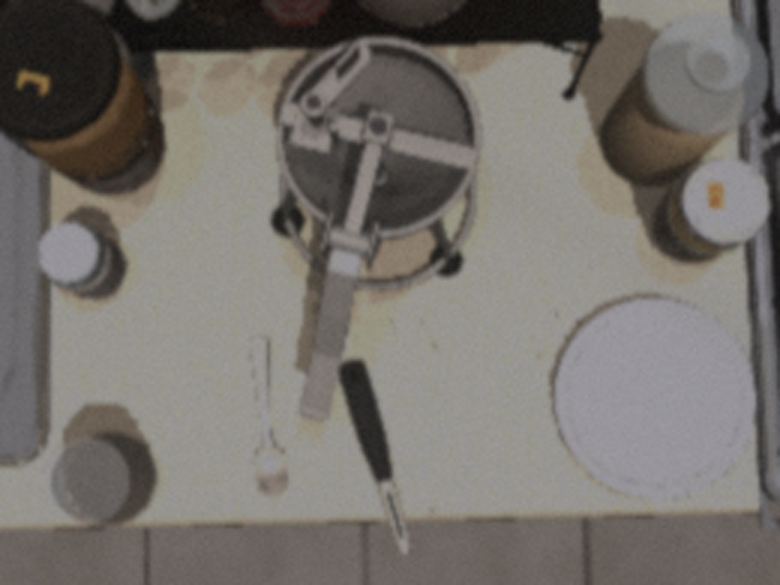

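View pics/scene0c.png

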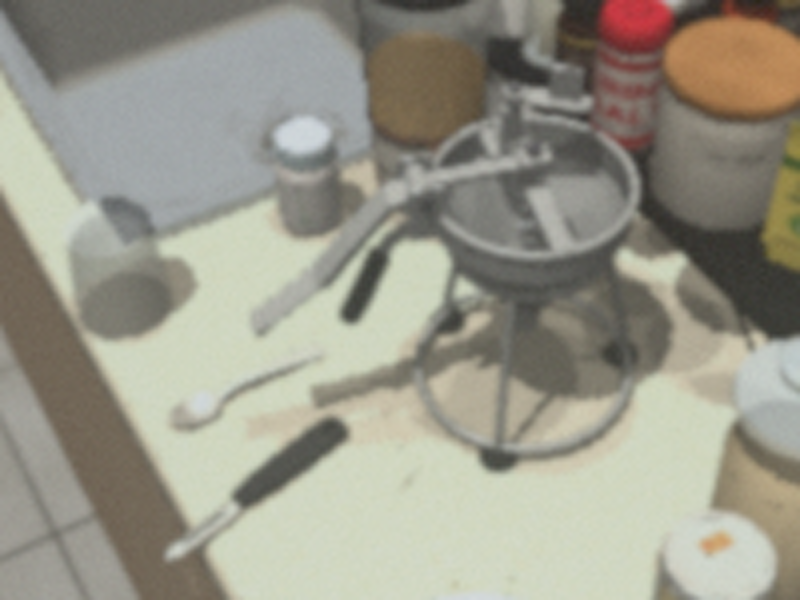

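```bash
cat > h.py <<'E'
from cell import bot
import numpy as np
from scipy.spatial.transform import Rotation as R
from scipy.optimize import least_squares
def proj(c,P):
    i=bot.camera_info(c); q=R.from_euler('xyz',i['rotation']).as_matrix().T@(np.asarray(P)-i['origin'])
    return np.array([i['cx']+i['fx']*q[0]/-q[2], i['cy']-i['fy']*q[1]/-q[2]])
def ray(c,uv,z):
    i=bot.camera_info(c); d=R.from_euler('xyz',i['rotation']).as_matrix()@[(uv[0]-i['cx'])/i['fx'],-(uv[1]-i['cy'])/i['fy'],-1]
    return i['origin']+d*(z-i['origin'][2])/d[2]
E
python3 - <<'E'
from h import *
obs=[("top",(266.5,126.3),(0,0,.207)),("top",(244.7,217.8),(-.2,0,.122)),("top",(245,114.3),(0,.045,.254)),
("scene",(215.5,201.3),(-.2,0,.12)),("scene",(284,167.5),(0,0,.207))]
def w(p,P): return R.from_euler('z',p[2]).apply(P)+[p[0],p[1],0]
f=lambda p:np.concatenate([proj(c,w(p,P))-uv for c,uv,P in obs])
for c,uv,P in obs: print(c,P,ray(c,uv,P[2]))
for sel in (range(3),range(5)):
    s=least_squares(lambda p:np.concatenate([proj(obs[k][0],w(p,obs[k][2]))-obs[k][1] for k in sel]),[.6,0,0]); print(s.x,s.fun.round(1))
p=s.x
for c in("top","scene"):
  print(c,[(n,(proj(c,w(p,P))).round(1)) for n,P in dict(tab_away=(.033,.032,.276),tab_home=(0,.01,.276),piv=(-.08,0,.222),foot=(0,0,0)).items()])
for l,uv,z in (("must",(377,150),.06),("glass",(170.8,241),.05),("supp",(164,165),.096),("plate",(357,213),.01)): print(l,ray("top",uv,z))
print(w(p,(-.182,0,.136)),w(p,(.033,.032,.265)),w(p,(0,.01,.265)))
E
```

```text
top (0, 0, 0.207) [ 0.61894446 -0.05013639  0.207     ]
top (-0.2, 0, 0.122) [0.42935109 0.00398718 0.122     ]
top (0, 0.045, 0.254) [ 0.63280118 -0.0072276   0.254     ]
scene (-0.2, 0, 0.12) [ 4.33804231e-01 -3.60435713e-04  1.20000000e-01]
scene (0, 0, 0.207) [ 0.61999215 -0.06023597  0.207     ]
[ 0.62032002 -0.050501   -0.27809565] [ 0.2 -0.6 -0.2  0.6  0.   0.1]
[ 0.62149451 -0.05196076 -0.27766046] [ 0.8 -1.2  0.5  0.1  0.7 -0.5 -2.  -0.1 -1.2 -2. ]
top [('tab_away', array([255.9,  96.4])), ('tab_home', array([262.5, 115. ])), ('piv', array([257.7, 160. ])), ('foot', array([267. , 144.9]))]
scene [('tab_away', array([292.1, 136.3])), ('tab_home', array([282.7, 143.4])), ('piv', array([254.3, 166.7])), ('foot', array([280.1, 214.4]))]
must [ 0.58941287 -0.3213202   0.06      ]
glass [0.3791421  0.18899215 0.05      ]
supp [0.55960298 0.19491776 0.096     ]
plate [ 0.43781215 -0.27571346  0.01      ]
[ 0.44646522 -0.00207338  0.136     ] [ 0.66200199 -0.03023189  0.265     ] [ 0.62423557 -0.04234377  0.265     ]
```

Run:
```python
import cv2,numpy as np
s=cv2.imread("pics/scene0.png")[60:260,190:390]; t=cv2.imread("pics/top0.png")[0:200,150:350]
cv2.imwrite("pics/both.png",np.hstack([cv2.resize(a,None,fx=2,fy=3,interpolation=cv2.INTER_CUBIC) for a in (s,t)]))
from h import *
base=R.from_euler('z',-.278); 
D=lambda P:base.apply(np.array(P)/1000)+[.6205,-.051,0]
# IK feasibility for lateral lever press
n=np.array([-.645,0,.764])   # outward normal
for side in(1,-1):
  for d in (np.array([.645,0,-.764]),np.array([.85,0,-.527]),np.array([1.,0,0])):
    l=np.cross([0,1,0],d); l=l if l[2]<0 else -l
    for a in (0,15,30,45):
      z=side*np.array([0,1,0])*np.cos(np.radians(a))+l*np.sin(np.radians(a))
      for sg in(1,-1):
        y=sg*d; M=base.as_matrix()@np.column_stack([np.cross(y,z),y,z])
        rpy=R.from_matrix(M).as_euler('xyz')
        pos=D((-182,0,136))+base.apply(-d*(.018+.03)+z*.004)
        q=bot.solve_ik(pos,rpy); print(side,d,a,sg,None if q is None else np.round(q,2))
```

```text
1 [ 0.645  0.    -0.764] 0 1 [-1.    0.5   2.07  0.93  1.93 -0.25]
1 [ 0.645  0.    -0.764] 0 -1 [-1.    0.5   2.07  0.93  1.93  2.89]
1 [ 0.645  0.    -0.764] 15 1 [-0.89  0.45  1.96  0.8   1.93 -0.18]
1 [ 0.645  0.    -0.764] 15 -1 [-0.89  0.45  1.96  0.8   1.93  2.96]
1 [ 0.645  0.    -0.764] 30 1 [-0.78  0.43  1.85  0.66  1.94 -0.12]
1 [ 0.645  0.    -0.764] 30 -1 None
1 [ 0.645  0.    -0.764] 45 1 [-0.66  0.43  1.74  0.51  1.95 -0.07]
1 [ 0.645  0.    -0.764] 45 -1 None
1 [ 0.85   0.    -0.527] 0 1 [-1.01  0.52  2.09  0.91  1.92 -0.6 ]
1 [ 0.85   0.    -0.527] 0 -1 [-1.01  0.52  2.09  0.91  1.92  2.54]
1 [ 0.85   0.    -0.527] 15 1 [-0.93  0.39  2.04  0.8   1.86 -0.5 ]
1 [ 0.85   0.    -0.527] 15 -1 [-0.93  0.39  2.04  0.8   1.86  2.64]
1 [ 0.85   0.    -0.527] 30 1 [-0.83  0.3   1.98  0.67  1.81 -0.4 ]
1 [ 0.85   0.    -0.527] 30 -1 [-0.83  0.3   1.98  0.67  1.81  2.74]
1 [ 0.85   0.    -0.527] 45 1 [-0.71  0.24  1.91  0.52  1.77 -0.3 ]
1 [ 0.85   0.    -0.527] 45 -1 [-0.71  0.24  1.91  0.52  1.77  2.84]
1 [1. 0. 0.] 0 1 [-1.02  0.59  2.08  0.88  1.89 -1.21]
1 [1. 0. 0.] 0 -1 [
[... 1239 characters left out ...]
45 1 [ 0.12  0.45  1.64 -0.55  1.81  0.24]
-1 [ 0.85   0.    -0.527] 45 -1 [ 0.12  0.45  1.64 -0.55  1.81 -2.9 ]
-1 [1. 0. 0.] 0 1 [ 0.36  0.79  1.67 -1.05  1.95  1.  ]
-1 [1. 0. 0.] 0 -1 [ 0.36  0.79  1.67 -1.05  1.95 -2.15]
-1 [1. 0. 0.] 15 1 [ 0.34  0.6   1.75 -0.93  1.79  0.94]
-1 [1. 0. 0.] 15 -1 [ 0.34  0.6   1.75 -0.93  1.79 -2.2 ]
-1 [1. 0. 0.] 30 1 [ 0.3   0.41  1.83 -0.82  1.63  0.85]
-1 [1. 0. 0.] 30 -1 [ 0.3   0.41  1.83 -0.82  1.63 -2.29]
-1 [1. 0. 0.] 45 1 [ 0.21  0.22  1.92 -0.68  1.47  0.73]
-1 [1. 0. 0.] 45 -1 [ 0.21  0.22  1.92 -0.68  1.47 -2.41]<sys>:0: UserWarning: Gimbal lock detected. Setting third angle to zero since it is not possible to uniquely determine all angles.
```

View pics/both.png

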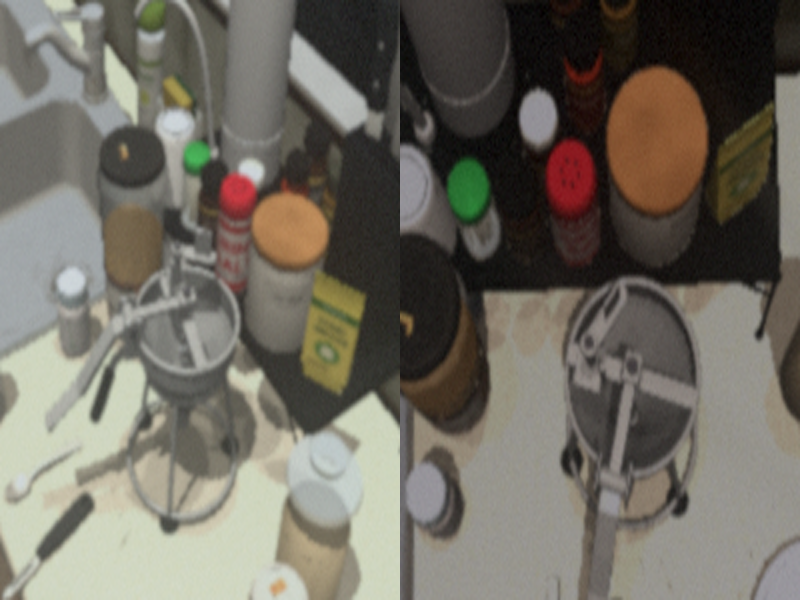

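```bash
cat >> h.py <<'E'
base=R.from_euler('z',-.278); O=np.array([.6205,-.051,0])
D=lambda P:base.apply(np.array(P)/1000)+O
def lever_pose(c,a,d,over=16):
    """TCP+rpy so that the finger back touches dispenser point c (mm); tip 'over' mm beyond y=0 ; tool from -y side tilted a deg"""
    d=np.array(d)/np.linalg.norm(d); l=np.cross([0,1,0],d); l=l if l[2]<0 else -l
    z=np.array([0,1,0])*np.cos(np.radians(a))+l*np.sin(np.radians(a))
    M=np.column_stack([np.cross(d,z),d,z])
    tcp=np.array(c)-d*18+z*(over-8)
    return tcp,M,D(tcp),R.from_matrix(base.as_matrix()@M).as_euler('xyz')
E
python3 - <<'E'
from h import *
def tri(a,b):
    return least_squares(lambda P:np.r_[proj("top",P)-a,proj("scene",P)-b],[.7,0,.2]).x.round(3)
for n,a,b in (("black",(166,102),(256,110)),("red",(236,58),(309,123)),("orange",(278.5,42),(335,137)),("green",(184.5,63),(288.5,112))):
    P=tri(a,b); print(n,P, base.inv().apply(P-O).round(3))
import itertools
for a in (10,20,30):
  for d in ((.70,0,-.715),(.85,0,-.527)):
    tcp,M,p,rpy=lever_pose((-177,0,127),a,d)
    B=np.array([tcp+M@np.array(k) for k in itertools.product((-37.5,37.5),(-94.5,94.5),(-58,-150))])
    print(a,d,"tcp",tcp.round(),"rpy",rpy.round(2)); print(B.round().tolist())
E
```

```text
black [0.661 0.152 0.257] [-0.017  0.206  0.257]
red [0.747 0.008 0.264] [0.105 0.091 0.264]
orange [ 0.777 -0.077  0.26 ] [0.158 0.018 0.26 ]
green [0.752 0.118 0.236] [0.08  0.199 0.236]
10 (0.7, 0, -0.715) tcp [-191.    8.  139.] rpy [-1.74 -0.76 -0.04]
[[-276.0, -56.0, 188.0], [-264.0, -146.0, 199.0], [-144.0, -56.0, 53.0], [-132.0, -146.0, 64.0], [-223.0, -43.0, 239.0], [-212.0, -133.0, 250.0], [-91.0, -43.0, 104.0], [-79.0, -133.0, 115.0]]
10 (0.85, 0, -0.527) tcp [-193.    8.  135.] rpy [-1.84 -0.99  0.04]
[[-287.0, -56.0, 162.0], [-279.0, -146.0, 176.0], [-127.0, -56.0, 63.0], [-118.0, -146.0, 76.0], [-249.0, -43.0, 225.0], [-240.0, -133.0, 239.0], [-88.0, -43.0, 125.0], [-80.0, -133.0, 139.0]]
20 (0.7, 0, -0.715) tcp [-192.    8.  138.] rpy [-1.89 -0.72  0.19]
[[-269.0, -60.0, 195.0], [-246.0, -146.0, 217.0], [-136.0, -60.0, 60.0], [-114.0, -146.0, 82.0], [-218.0, -34.0, 244.0], [-196.0, -121.0, 266.0], [-86.0, -34.0, 109.0], [-64.0, -121.0, 131.0]]
20 (0.85, 0, -0.527) tcp [-194.    8.  134.] rpy [-2.07 -0.93  0.33]
[[-282.0, -60.0, 171.0], [-266.0, -146.0, 198.0], [-122.0, -60.0, 71.0], [-105.0, -146.0, 98.0], [-245.0, -34.0, 231.0], [-228.0, -121.0, 258.0], [-84.0, -34.0, 131.0], [-68.0, -121.0, 158.0]]
30 (0.7, 0, -0.715) tcp [-192.    7.  137.] rpy [-2.03 -0.65  0.4 ]
[[-261.0, -62.0, 202.0], [-228.0, -142.0, 234.0], [-129.0, -62.0, 67.0], [-96.0, -142.0, 99.0], [-215.0, -25.0, 248.0], [-182.0, -104.0, 280.0], [-82.0, -25.0, 113.0], [-50.0, -104.0, 145.0]]
30 (0.85, 0, -0.527) tcp [-194.    7.  133.] rpy [-2.25 -0.83  0.55]
[[-277.0, -62.0, 180.0], [-252.0, -142.0, 219.0], [-116.0, -62.0, 80.0], [-92.0, -142.0, 119.0], [-242.0, -25.0, 235.0], [-218.0, -104.0, 274.0], [-82.0, -25.0, 136.0], [-57.0, -104.0, 175.0]]
```

```bash
cat >> h.py <<'E'
def tab_pose(th,gap,z=.266,sg=1):
    """finger back 'gap' mm behind tab's +y face, limiter at th"""
    al=np.arctan2(-13,33)-th; tx=np.array([np.cos(al),np.sin(al),0]); ty=np.array([-tx[1],tx[0],0])
    p=D(np.array([0,45,0])+35*tx+(1.75+18+gap)*ty); p[2]=z
    yw=al-.278+np.pi/2+(np.pi/2 if sg>0 else -np.pi/2)
    return p,[np.pi,0,(yw+np.pi)%(2*np.pi)-np.pi]
E
python3 - <<'E'
from h import *
for sg in (1,-1):
    for th in (0,.6,1.2):
        p,r=tab_pose(th,12,.34,sg); q=bot.solve_ik(p,r); print(sg,th,p.round(3),np.round(r,2),None if q is None else np.round(q,2))
E
```

```text
1 0 [ 0.68  -0.004  0.34 ] [3.14 0.   2.49] [-0.18  0.39  1.09  0.    1.66 -1.1 ]
1 0.6 [ 0.674 -0.031  0.34 ] [3.14 0.   1.89] [-0.22  0.38  1.1   0.    1.66 -0.54]
1 1.2 [ 0.654 -0.05   0.34 ] [3.14 0.   1.29] [-0.26  0.33  1.17 -0.    1.64  0.02]
-1 0 [ 0.68  -0.004  0.34 ] [ 3.14  0.   -0.65] [-0.18  0.39  1.09 -0.    1.66  2.04]
-1 0.6 [ 0.674 -0.031  0.34 ] [ 3.14  0.   -1.25] [-0.22  0.38  1.1  -0.    1.66  2.6 ]
-1 1.2 [ 0.654 -0.05   0.34 ] [ 3.14  0.   -1.85] None
```

Run:
```python
from h import *
import cv2
bot.move_gripper(0.0)
p,r=tab_pose(0,12,.34)
bot.move_ptp([.54,.02,.38],r); bot.move_ptp(p,r)
p,r=tab_pose(0,12); bot.move_l(p,.12)
f0=bot.current_wrist_force(); print("f0",f0, bot.current_clock())
F=lambda: bot.current_wrist_force()-f0
for th,g in [(0,3),(0,0)]+[(t,-.5) for t in np.arange(.15,1.06,.15)]:
    p,r=tab_pose(th,g); bot.move_l(p,.04,r); print(round(th,2),F().round(1),flush=True)
    if np.linalg.norm(F())>12: print("stop");break
cv2.imwrite("pics/lim1.png",bot.capture("top")[:,:,::-1]); cv2.imwrite("pics/lim1s.png",bot.capture("scene")[:,:,::-1])
print(bot.current_clock(),bot.current_eef_pos(),bot.current_grip_width())
```

```text
f0 [0.82235791 0.20933314 1.01761557] 6.675
0 [-1.1  0.3 -0.6]
0 [-0.7 -0.2 -0.9]
0.15 [-0.8  1.  -2.1]
0.3 [-2.1 -0.1 -1. ]
0.45 [-1.5 -0.7 -0.9]
0.6 [-1.   0.8 -1.5]
0.75 [-0.6  0.1 -0.6]
0.9 [ 0.  -0.3 -1.5]
1.05 [-1.3  0.1 -0.9]
9.5083 [ 0.64743389 -0.04478939  0.26591301] 0.004001844300112377
```

Run:
```python
import cv2,numpy as np
from h import *
t=cv2.imread("pics/lim1.png")[70:170,200:320]; s=cv2.imread("pics/lim1s.png")[90:190,235:335]
cv2.imwrite("pics/lim1b.png",np.hstack([cv2.resize(a,(400,400),interpolation=cv2.INTER_CUBIC) for a in (t[:,10:110],s)]))
for th in(0,1.05,1.2):
    al=np.arctan2(-13,33)-th
    for r in (24,46):
        P=D(np.array([0,45,276])+r*np.array([np.cos(al),np.sin(al),0]))
        print(th,r,((proj("top",P)-[210,70])*4).round(),((proj("scene",P)-[235,90])*4+[400,0]).round())
```

```text
0 24 [168. 126.] [609. 184.]
0 46 [194.  91.] [642. 186.]
1.05 24 [188. 170.] [589. 202.]
1.05 46 [232. 174.] [603. 222.]
1.2 24 [186. 177.] [584. 203.]
1.2 46 [230. 188.] [594. 224.]
```

View pics/lim1b.png

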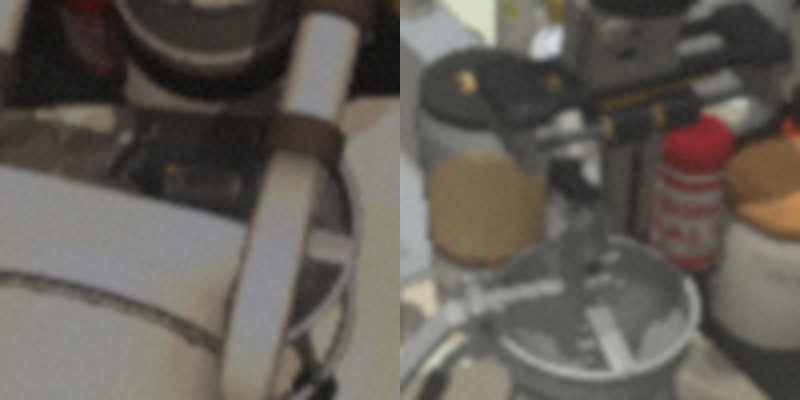

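Run:
```python
from h import *
def F(): 
    a=[]
    for _ in range(8): bot.dwell(.02); a.append(bot.current_wrist_force())
    return np.mean(a,0)
f0=None
for th,g in [(1.1,-.5),(1.14,-.5),(1.17,-.5),(1.2,-.5)]+[(1.2,-k) for k in (1.5,2.5,3.5,4.5,5.5,6.5)]:
    p,r=tab_pose(th,g); bot.move_l(p,.03,r); f=F(); n=base.apply([1,0,0])@f; print(th,g,f.round(2),round(n,2),(bot.current_eef_pos()-p).round(4),flush=True)
    f0=n if f0 is None else f0
    if n-f0>5: break
print(bot.current_clock())
```

```text
1.1 -0.5 [0.57 0.2  0.12] 0.5 [ 0.0001  0.0001 -0.    ]
1.14 -0.5 [0.23 0.24 0.  ] 0.16 [ 0.  0. -0.]
1.17 -0.5 [ 0.45  0.36 -0.36] 0.34 [0. 0. 0.]
1.2 -0.5 [ 0.07 -0.04 -0.05] 0.08 [ 0.  0. -0.]
1.2 -1.5 [ 0.29  0.06 -0.03] 0.26 [-0. -0. -0.]
1.2 -2.5 [ 0.49 -0.56  0.08] 0.63 [-0.0001 -0.     -0.    ]
1.2 -3.5 [ 4.87 -1.65 -1.27] 5.13 [ 0.0006 -0.0002  0.0001]
1.2 -4.5 [ 8.3  -1.71 -2.98] 8.45 [ 0.0014 -0.0005  0.0002]
12.575
```

Run:
```python
from h import *
import cv2
p,r=tab_pose(1.2,12); bot.move_l(p,.08,r)
p[2]=.36; bot.move_l(p,.2)
# retreat to near lever-side waypoint, right/low-reach, clear of the cameras' view
bot.move_ptp([.42,-.22,.36],r)
t=bot.capture("top"); s=bot.capture("scene"); print(bot.current_clock())
cv2.imwrite("pics/h_t.png",t[:,:,::-1]); cv2.imwrite("pics/h_s.png",s[:,:,::-1])
cv2.imwrite("pics/h.png",np.hstack([cv2.resize(a,(400,400),interpolation=cv2.INTER_CUBIC) for a in (t[70:170,210:310,::-1],s[90:190,235:335,::-1])]))
for c in("top","scene"):
  for l in("limiter","lever"): print(c,l,[(d['bbox'],round(d['p'],2)) for d in bot.look_for(c,l)[:2]])
```

```text
14.7667
top limiter [([240.7, 124.6, 268.3, 221.2], 0.63), ([239.0, 109.7, 268.3, 125.5], 0.56)]
top lever [([239.1, 126.1, 268.5, 218.8], 0.6), ([230.4, 93.8, 299.6, 221.0], 0.3)]
scene limiter [([191.0, 203.6, 231.9, 226.8], 0.73)]
scene lever [([212.9, 163.6, 286.1, 205.4], 0.55), ([222.9, 160.6, 232.8, 179.4], 0.21)]
```

View pics/h.png

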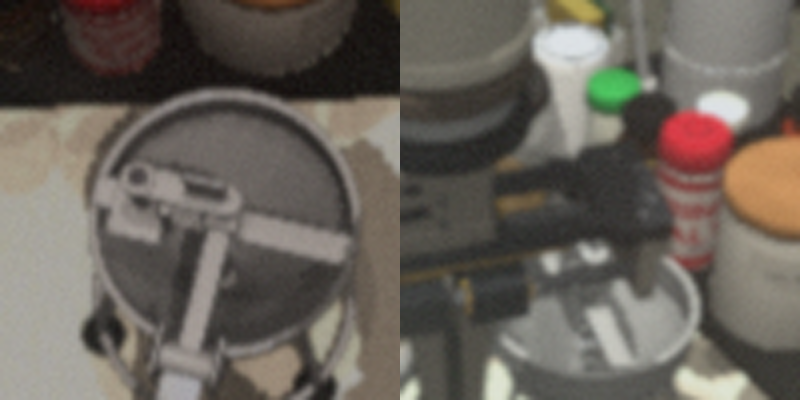

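```bash
cat >> h.py <<'E'
dd=np.array([.70,0,-.715]); dd/=np.linalg.norm(dd); mv=np.array([.67,0,-.742])
def press(s,a=15,over=18,side=0):
    """s mm along the press direction from estimated rest contact"""
    _,_,p,r=lever_pose(np.array([-182,side,136])+s*mv,a,dd,over); return p,r
def F(n=8):
    a=[]
    for _ in range(n): bot.dwell(.02); a.append(bot.current_wrist_force())
    return np.mean(a,0)
E
python3 - <<'E'
from h import *
import cv2
for s,side in ((-80,-50),(-30,0),(0,0),(20,0)):
    p,r=press(s,side=side); q=bot.solve_ik(p,r); print(s,p.round(3),np.round(r,2),None if q is None else np.round(q,2))
p,r=press(-80,side=-50); bot.move_ptp(p,r)
p,r=press(-30); bot.move_l(p,.15); print(bot.current_clock(),F().round(2))
t=bot.capture("top"); s=bot.capture("scene")
cv2.imwrite("pics/pre.png",np.hstack([cv2.resize(a,(400,400),interpolation=cv2.INTER_CUBIC) for a in (t[120:260,180:320,::-1],s[110:250,160:300,::-1])]))
E
```

```text
-80 [ 0.369 -0.021  0.206] [-1.82 -0.74  0.08] [-1.02  0.33  2.03  0.71  2.02 -0.27]
-30 [0.415 0.018 0.169] [-1.82 -0.74  0.08] [-0.89  0.43  1.99  0.81  1.91 -0.25]
0 [0.434 0.012 0.147] [-1.82 -0.74  0.08] [-0.87  0.52  1.92  0.82  1.88 -0.26]
20 [0.447 0.009 0.132] [-1.82 -0.74  0.08] [-0.85  0.58  1.88  0.83  1.87 -0.26]
16.5917 [-0.16 -0.19 -0.34]
```

View pics/pre.png

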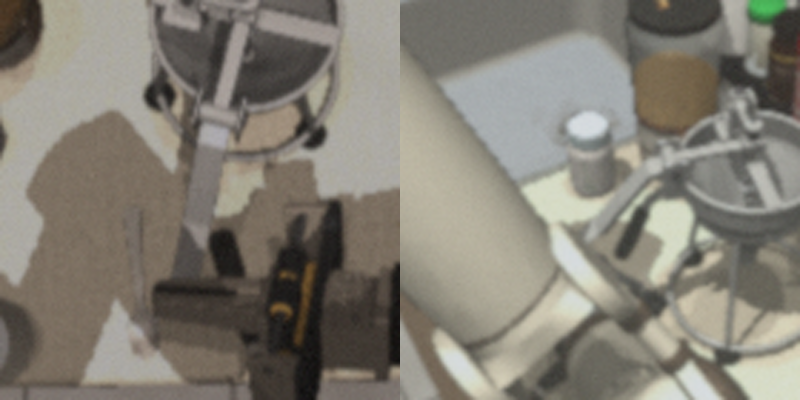

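Run:
```python
from h import *
f0=F(12); n=base.apply(dd)
p,r=press(-6); bot.move_l(p,.06)
L=[];pk=0
for s in np.arange(-4,26,1.):
    p,r=press(s); bot.move_l(p,.02); f=F(5)-f0; fn=-(f@n); L.append(fn); print(s,round(fn,2),f.round(1),flush=True)
    if fn>6.5 or np.linalg.norm(f)>9: break
print(bot.current_clock(),(bot.current_eef_pos()-p).round(4))
```

```text
-4.0 0.16 [-0.1 -0.   0.2]
-3.0 -0.23 [ 0.4 -0.2  0.1]
-2.0 -0.29 [ 0.2 -0.2 -0.2]
-1.0 -0.15 [ 0.1 -0.5 -0. ]
0.0 0.05 [-0.2 -0.3 -0. ]
1.0 0.23 [-0.3  0.1 -0. ]
2.0 0.11 [-0.  -0.4  0.2]
3.0 1.21 [-1.1 -0.6  0.8]
4.0 2.4 [-1.5  0.1  1.9]
5.0 2.55 [-1.8  0.2  1.9]
6.0 2.65 [-2.   0.3  1.8]
7.0 2.68 [-1.9  0.6  1.8]
8.0 2.87 [-2.3  0.8  1.6]
9.0 3.02 [-2.6  0.8  1.6]
10.0 3.12 [-2.8  1.2  1.4]
11.0 2.83 [-2.3  0.3  1.8]
12.0 3.42 [-2.6  1.2  2.1]
13.0 2.77 [-2.1  1.2  1.6]
14.0 3.28 [-2.4  0.9  2.1]
15.0 2.9 [-2.   1.3  1.9]
16.0 3.32 [-1.9  1.1  2.5]
17.0 5.26 [-2.5  1.5  4.6]
18.0 7.64 [-3.9  0.9  6.8]
25.2417 [-0.0003  0.0001  0.0005]
```

Run:
```python
from h import *
import cv2
t=bot.capture("top"); bot.dwell(1.1); print(bot.current_clock(),F().round(2))
p,r=press(-5); bot.move_l(p,.05); p,r=press(-30); bot.move_l(p,.12); p,r=press(-80,side=-50); bot.move_l(p,.2)
p[1]-=.05; p[2]+=.12
try: bot.move_ptp(p,r)
except Exception as e: print(e)
bot.move_j([-1.3,-.2,1.9,.3,1.6,0])
s=bot.capture("scene"); u=bot.capture("top"); print(bot.current_clock(),bot.current_eef_pos(),F().round(2))
cv2.imwrite("pics/end.png",np.hstack([cv2.resize(a,(400,400),interpolation=cv2.INTER_CUBIC) for a in (u[90:250,180:340,::-1],s[110:250,180:320,::-1])]))
```

```text
26.3917 [-3.68  1.64  6.71]
29.65 [ 0.30797252 -0.31193625  0.26392357] [-0.06  0.14 -0.33]
```

View pics/end.png

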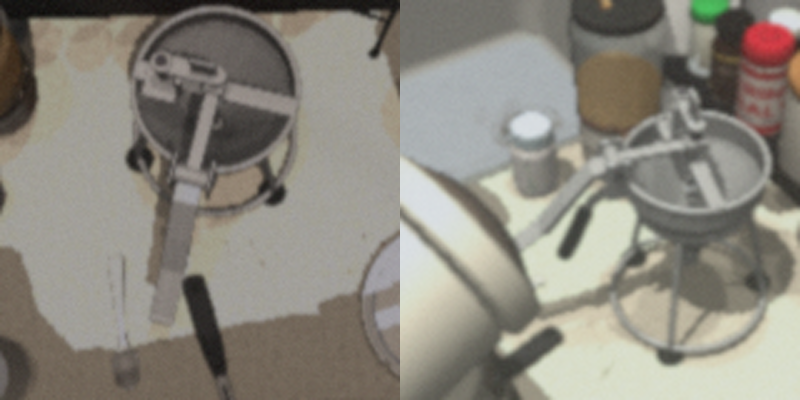

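The pictures show the lever end back at pixel (244, 219) in the top view, within a pixel of its starting place. The limiter still lies over the button, and the things around it are where they were.

```bash
python3 -c "
from cell import bot
print(bot.sign_off())"
```

```text
the job is handed in; nothing more can be done
None
```

I swung the limiter home, pressed the lever against it (about 7.6 N), held it for over a second and let it spring fully back with the limiter still home; the job was handed in at about 30 s.

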